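# Shut down the capacitor tester and pull its fuse carrier

### The job

Shut down the capacitor tester for the day: gently set the loose capacitor (the fat one standing in the middle of the bench, not the slim ones) in the tester's open drawer and let go, then slide the drawer fully shut. Then isolate the tester: squeeze the two side catches of the fuse carrier together, lift it straight out of its base and hold it upright and still about 12 cm above where it sat; finish while still holding it there with both catches squeezed. Leave the other things on the bench where they are.

Things in the scene. Friction and masses are not known exactly. Their poses are not given: they have to be found in the camera images.
- capacitor_mid (a point): Centre (half-way up) of the loose capacitor: a black upright can, 35 mm in diameter and 55 mm tall, about 75 g, with a silvery top and two small brass terminals; it stands on the bench in the middle, between tester and fuse base. Its z axis is up.
- tester: The capacitor tester: a grey box fixed to the bench, 180 (x) x 180 (y) x 105 mm high, with one white-fronted drawer on its -x side, which faces the robot. Origin: centre of its underside, on the bench. Its side of the bench (left or right) varies.
- tester_drawer0 (a joint): How far the tester's drawer is pulled out, in m: 0 is fully shut, it grows as the drawer slides out along the tester's -x; range 0 to 0.118. Starts open. Friction about 1 N, light damping (4 N per m/s); it stays where it is left.
- tester_drawer0_handle (a point): Middle of the drawer's bar handle, a round steel bar 11 mm thick and 101 mm long over its ends, along the tester's y, standing 35 mm out from the drawer front, 67 mm above the bench. It moves with the drawer.
- drawer_bay (a point): Point on the drawer's inner floor (22 mm above the bench), on its centre line, 42 mm behind the inside of its front; axes as the tester's; moves with the drawer, uncovered while it is open as at the start. Inside of the drawer: 135 (x) x 138 mm (y), walls 61 mm above its floor; the tester's top leaves 71 mm above the floor, so the capacitor fits standing or lying.
- dock: The fuse base: a grey plate 100 (x) x 110 (y) x 12 mm fixed to the bench, with a rectangular socket on it (outside 60 x 88 mm) whose walls reach 42 mm above the bench. Origin: centre of its underside, on the bench. The fuse carrier stands in the socket, its axes along the base's axes.
- carrier_mid (a point): Centre (half-way up) of the fuse carrier: a black block 36 mm (its x) x 30 mm (its y) x 80 mm tall, about 155 g, a white fuse in its top, an upright grey ribbed catch on each y side. z is up. At the start this centre is 52 mm above the bench. It is out of the socket after 36 mm of straight lift; before that, it moves only with both catches squeezed.
- carrier_pinch (a point): Where to pinch the carrier: midway between its catches, 18 mm above its centre; axes as the carrier's. Each catch is a flat upright paddle 24 mm wide (x), which reaches 20 mm above this point; the socket walls end 28 mm below it. Squeeze along y: 56 mm over the paddles' outer faces at rest, 44 mm fully squeezed.
- catch_l (a joint): Travel of the catch on the carrier's +y side, in m: 0 at rest (sprung out), 0.006 fully squeezed in; its hook lets go of the base from about 0.0035, and both must let go. Spring: 2 N at the start of travel, 5 N at the end; grip with 15 N or more to keep both in and carry the carrier.
- catch_r (a joint): The same for the catch on the carrier's -y side: 0 at rest, 0.006 fully squeezed in.
- slim_cap_a: Bystander: a slim black capacitor, 18 mm in diameter and 40 mm tall, standing behind the middle of the bench; origin at its underside.
- slim_cap_b: Bystander: another slim capacitor, like slim_cap_a.
- spool: Bystander: steel-coloured spool of solder wire, 56 mm in diameter, 48 mm tall; origin at its underside.
- tape_roll: Bystander: roll of yellow tape lying flat on the robot's side of the fuse base, 84 mm in diameter, 24 mm high; origin at its underside.
- screwdriver: Bystander: screwdriver 150 mm long with a red handle, lying far to the right, behind the carton; origin at its underside.
- glue_bottle: Bystander: white bottle 48 mm in diameter, 130 mm tall, far to the left; origin at its underside.
- carton: Bystander: cardboard carton 70 x 100 x 45 mm, far to the right; origin at its underside.
- parts_bin: Bystander: open blue bin 120 x 90 x 50 mm, far to the left, behind the bottle; origin at its underside.

How it is judged:
On the way, in this order (a step that is already met when the one before it is completed fails the run):
1. the capacitor lies or stands in the open drawer, released (x of capacitor_mid in the frame of drawer_bay between -0.042 and 0.1 m and y of capacitor_mid in the frame of drawer_bay between -0.075 and 0.075 m and z of capacitor_mid in the frame of drawer_bay between 0 and 0.04 m and value of joint tester_drawer0 above 0.03 m and contact force between the fingers and capacitor below 0.1 N), for 0.2 s.
2. the drawer is fully shut with the capacitor inside (x of capacitor_mid in the frame of drawer_bay between -0.042 and 0.1 m and y of capacitor_mid in the frame of drawer_bay between -0.075 and 0.075 m and z of capacitor_mid in the frame of drawer_bay between 0 and 0.04 m and value of joint tester_drawer0 below 0.006 m), for 0.2 s.
3. the fuse carrier is out of its base, both catches squeezed (value of joint each of catch_l, catch_r above 0.003 m and z of carrier_mid in the frame of dock above 0.1 m), for 0.2 s.
At the end, for the whole second after the job is handed in: Capacitor in the drawer, drawer shut to within 6 mm. The fingers hold the fuse carrier, both catches in by over 3 mm, its centre over 132 mm above the bench (80 mm above its seat), upright within 0.3 rad, still (under 0.05 m/s), touching neither base nor tester (all of step 2 and value of joint each of catch_l, catch_r above 0.003 m and contact force between carrier and dock below 0.2 N and contact force between carrier and tester below 0.2 N and height (world z) of carrier_mid above 0.132 m and angle between carrier_mid's own z axis and vertical below 0.3 rad and linear speed of carrier below 0.05 m/s and contact force between the fingers and carrier above 2 N); the arm keeps its last pose, push and grip.
It fails at once if a bystander is moved by more than 40 mm (distance of any of slim_cap_a, slim_cap_b, spool, tape_roll, screwdriver, glue_bottle, carton, parts_bin from where it was at the start of the episode above 0.04 m).
It fails at once if the capacitor is dropped (falls faster than 0.7 m/s out of the fingers) (linear speed of capacitor above 0.7 m/s and contact force between the fingers and capacitor below 0.05 N).
It also fails if it takes over 64 s, if anything falls off the work surface, if the arm or the gripper's body presses on something with over 40 N, if the wrist force passes 120 N, or if a joint passes its speed limit or range.

### The arm

A 7-joint arm with a two-finger parallel gripper is mounted at the origin on the work surface. World frame = base frame: x ahead of the robot, y to its left, z up, the work surface at z = 0. Lengths are in m, angles in rad, forces in N, time in s.
With the tool pointing down it reaches from about 0.4 to 0.85 m from the base axis. Payload 4.5 kg.
Tool frame: the origin (TCP) lies at the very end of the fingers, on their centre line; the grasp point (between the pads) lies 19 mm behind it; x points along the fingers, y is the direction in which the jaws open and shut, and the axes are right-handed (so a half turn about x gives the same grasp; the last joint's range is limited). The gripper opens to 88 mm and grips with 3 to 60 N. Pads are 18 mm wide; open, the fingers measure 123 mm over their backs; the gripper's body (75 mm by 187 mm) begins 45 mm behind the grasp point.
Start: joints at [1.173, 0.689, -0.195, 1.565, 0.157, 0.902, -0.215], TCP at [0.262, -0.568, 0.239] pointing down, gripper open.
Joint ranges: [-3.01, 3.01], [-0.46, 2.08], [-1.47, 1.51], [0.13, 2.56], [-1, 4.14], [0.04, 2.09], [-2.66, 2.66]. Speed limits (rad/s): [2.57, 2.57, 3.14, 3.14, 3.14, 3.14, 3.14].

### API

Orientations are given as a rotation vector (axis times angle).
In Python, from station import ctrl, claw, kinematics, grab_frame, ticket, current_time_s, current_joint_pos, current_joint_velocities, current_effort, current_tool_pos, current_orientation, current_wrist_force, current_wrist_torque, current_width gives the robot as it stands. The module is installed in compiled form; this text tells all that it offers. Calls block until the motion is done:
- ctrl.reach(position, orientation): joint-space move of the TCP to a pose.
- ctrl.move_l(position, orientation=None, vel=0.15): straight line of the TCP; orientation=None keeps the orientation; vel is the mean speed in m/s.
- ctrl.move_joints(angles): joint-space move.
- claw.move_gripper(opening, f_grip=None): finger opening in m; f_grip is the grip in N (None keeps the last); returns when the fingers have stopped.
- ctrl.wait(seconds).
- kinematics.ik(position, orientation): joint angles nearest the present ones, or None.
- grab_frame(name): name is "side" or "top"; returns a dict with "img" (420x560x3 uint8, red, green, blue), "depth" (420x560 float32, m along the optical axis (not along the pixel's ray), 0 where there is no reading), "camera_matrix" (3x3 intrinsics, pixels), "D" ([k1, k2, p1, p2, k3] as OpenCV has them; the pictures are not rectified), "rvec" (rotation vector, rad) and "tvec" (3), from world to camera coordinates, as OpenCV has them. Camera axes: x right, y down, z forward; pixel columns grow to the right and rows downward; lengths in m; the calibration is good to about 2 mm. A picture is of the moment at which its call begins.
A pose or a line that the arm cannot do raises ctrl.Unreachable and nothing moves.
- ticket.job_done(): hands the job in, once; it reports no verdict.
Readings, each from a call of its own:
- current_time_s(): time.
- current_joint_pos(): joint angles.
- current_joint_velocities(): joint speeds.
- current_effort(): joint torques, N m.
- current_tool_pos(): TCP position.
- current_orientation(): TCP orientation.
- current_wrist_force(): force on the tool from outside, world axes, zero at the start.
- current_wrist_torque(): the same for the moment, N m.
- current_width(): finger opening in m.
Only numpy, scipy, OpenCV 4.12 (cv2) and the standard library are available. Lean on these libraries where they do the work, as an engineer would, in place of code of your own. Each camera call takes 0.05 s, during which the arm holds its last target.

## Working session

There is one attempt and no reset: what is moved stays moved. The work goes in short steps, each a Python script; the robot and the scene stay as the last script left them, time stands still between calls to the robot, and variables do not carry over. Pictures are saved under pics/ and viewed, and the job is handed in when it is done.

```bash
mkdir -p pics; ls
cat > h.py <<'E'
import numpy as np, cv2
from station import *
def shot(n,tag):
    f=grab_frame(n); cv2.imwrite(f'pics/{tag}.png',f['img'][:,:,::-1]); np.savez(f'pics/{tag}.npz',**{k:np.array(f[k]) for k in f}); return f
def load(tag): return dict(np.load(f'pics/{tag}.npz'))
def cam(f):
    R,_=cv2.Rodrigues(np.array(f['rvec'],float)); t=np.array(f['tvec'],float).ravel(); return R,t
def ray(f,uv):
    R,t=cam(f); p=cv2.undistortPoints(np.array(uv,float).reshape(-1,1,2),np.array(f['camera_matrix'],float),np.array(f['D'],float)).reshape(-1,2)
    d=np.c_[p,np.ones(len(p))]@R; return -R.T@t,d   # d has unit depth
def onplane(f,uv,z):
    c,d=ray(f,uv); s=(z-c[2])/d[:,2]; return c+s[:,None]*d
def cloud(f):
    h,w=f['depth'].shape; v,u=np.mgrid[:h,:w]; c,d=ray(f,np.stack([u,v],-1).reshape(-1,2))
    P=c+d*f['depth'].reshape(-1,1); P[f['depth'].ravel()==0]=np.nan; return P.reshape(h,w,3)
E
python3 - <<'E'
from h import *
for n in('side','top'):
    f=shot(n,n+'0'); R,t=cam(f); print(n,-R.T@t,R[2])
print(current_time_s(),current_orientation())
E
```

```text
pics
side [1.04380781 1.14709445 0.90093058] [-0.28355312 -0.78472534 -0.55118398]
top [0.35401168 0.00457857 1.41570414] [ 1.90044381e-01  9.30480960e-04 -9.81775060e-01]
0.1 [ 1.98276135  0.43660384 -1.98373177]
```

View pics/top0.png

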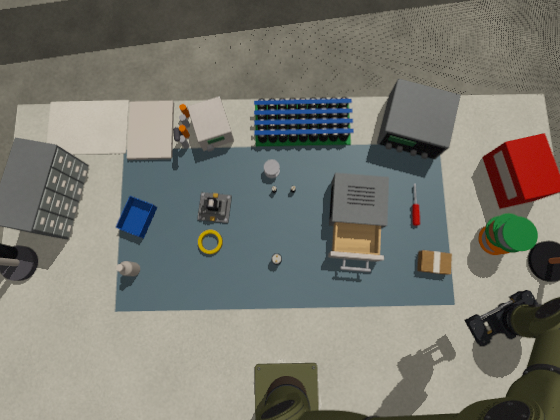

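View pics/side0.png

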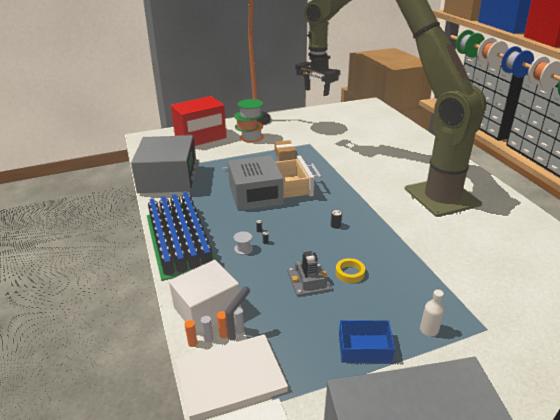

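Top view: the capacitor is at (277,259), the tester box around (360,200) with its handle near (356,267), and the fuse base at (214,207) with the tape at (210,242). I'll zoom in and look at the depth.

Run:
```python
from h import *
f=load('top0'); g=load('side0')
a=cv2.resize(f['img'][160:285,190:400],None,fx=3.8,fy=3.8,interpolation=cv2.INTER_CUBIC)[:,:,::-1]
cv2.imwrite('pics/topz.png',a)
a=cv2.resize(g['img'][150:300,220:380],None,fx=4,fy=4,interpolation=cv2.INTER_CUBIC)[:,:,::-1]
cv2.imwrite('pics/sidez.png',a)
P=cloud(f)
def pr(n,u,v): print(n,np.round(P[v,u],3))
pr('cap',277,257);pr('tester',360,195);pr('handle',356,267);pr('bench',300,230);pr('carrier',213,203);pr('tape',200,236);pr('drawfloor',358,235)
# cap top: cloud points
def reg(x0,x1,y0,y1,z0,z1):
    m=(P[...,0]>x0)&(P[...,0]<x1)&(P[...,1]>y0)&(P[...,1]<y1)&(P[...,2]>z0)&(P[...,2]<z1); return m
c=P[257,277]
m=reg(c[0]-.05,c[0]+.05,c[1]-.05,c[1]+.05,.045,.07); Q=P[m]; print('cap',len(Q),Q.mean(0),Q.min(0),Q.max(0))
c=P[195,360]; m=reg(c[0]-.2,c[0]+.2,c[1]-.2,c[1]+.2,.095,.12);Q=P[m]; print('tester',len(Q),cv2.minAreaRect(Q[:,:2].astype(np.float32)),Q[:,2].mean())
```

```text
cap [0.451 0.02  0.05 ]
tester [ 0.645 -0.259  0.109]
handle [ 0.411 -0.239  0.074]
bench [ 0.547 -0.062  0.002]
carrier [0.634 0.233 0.08 ]
tape [0.53  0.286 0.022]
drawfloor [ 0.524 -0.262  0.015]
cap 85 [0.44813874 0.02227235 0.0533146 ] [0.43075784 0.00675826 0.0465802 ] [0.46453871 0.03725381 0.06033177]
tester 2829 ((0.6499879360198975, -0.2732994854450226), (0.22816979885101318, 0.4471157491207123), 70.14527130126953) 0.10605680307878333
```

View pics/topz.png

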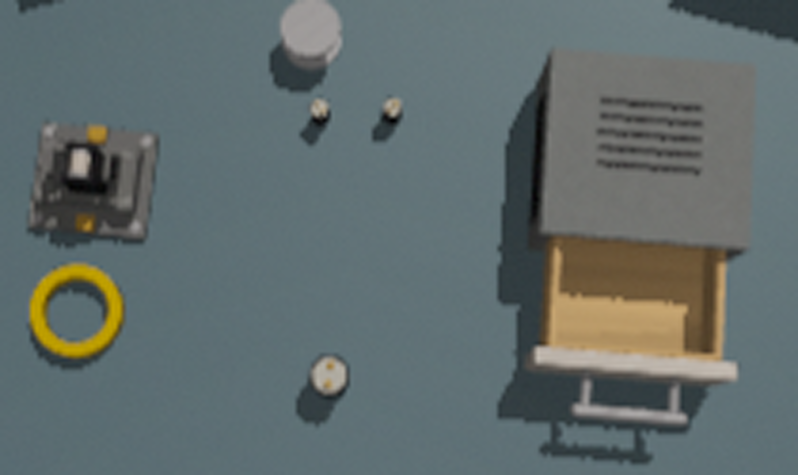

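View pics/sidez.png

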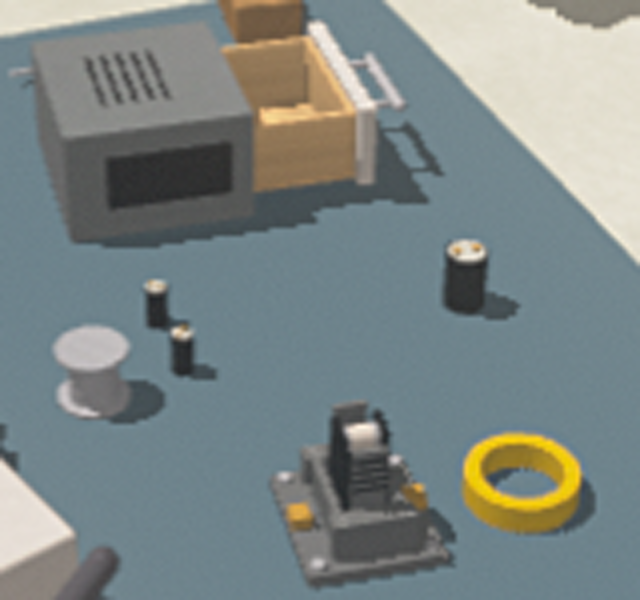

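Run:
```python
from h import *
f=load('top0'); P=cloud(f); img=f['img']; hsv=cv2.cvtColor(img,cv2.COLOR_RGB2HSV)
print('hsv bench',hsv[230,300],'tester',hsv[195,345],'dock',hsv[197,203],hsv[215,222],'front',hsv[255,350],'shadow',hsv[230,328])
def comp(m,box):
    u0,u1,v0,v1=box; k=np.zeros(m.shape,np.uint8); k[v0:v1,u0:u1]=m[v0:v1,u0:u1]
    n,l,s,c=cv2.connectedComponentsWithStats(k); i=1+np.argmax(s[1:,4]); return l==i
def rect(m,z,n):
    c=max(cv2.findContours(m.astype(np.uint8),0,2)[0],key=cv2.contourArea).reshape(-1,2)
    q=onplane(f,c,z)[:,:2].astype(np.float32); r=cv2.minAreaRect(q); print(n,m.sum(),r,'\n',np.round(cv2.boxPoints(r),3).tolist()); return r
# tester top: grey low saturation in box
m=comp((hsv[...,1]<40)&(P[...,2]>.085)&(P[...,2]<.13),(322,395,168,232)); rect(m,.105,'testertop')
m=comp((hsv[...,1]<40)&(hsv[...,2]>150)&(P[...,2]>.06),(325,390,245,264)); rect(m,.09,'front')
print(np.round(np.nanmedian(P[m],0),3), np.nanpercentile(P[m][:,2],[5,50,95]))
m=comp((hsv[...,1]<60)&(hsv[...,2]>110)&(P[...,2]>.05),(335,378,263,275)); rect(m,.07,'handle'); print(np.nanmedian(P[m],0))
m=comp((hsv[...,1]<60)&(np.abs(hsv[...,0].astype(int)-0)>=0),(190,240,185,230)); rect(m,.012,'dock')
cv2.imwrite('pics/dm.png',cv2.resize(m[160:285,190:400].astype(np.uint8)*255,None,fx=3.8,fy=3.8,interpolation=0))
m=comp((hsv[...,0]>20)&(hsv[...,0]<35)&(hsv[...,1]>150),(190,240,220,270)); r=rect(m,.024,'tape')
# cap
m=comp((hsv[...,1]<40)&(hsv[...,2]>110),(268,290,248,270)); r=rect(m,.055,'captop')
np.set_printoptions(precision=3,suppress=True)
g=load('side0'); G=cloud(g)
for nm,C,x,y in(('top',P,.634,.233),('side',G,.634,.233)):
    k=(abs(C[...,0]-x)<.06)&(abs(C[...,1]-y)<.06)&(C[...,2]>.055)&(C[...,2]<.11);Q=C[k];print(nm,len(Q),np.median(Q,0),np.percentile(Q,3,0),np.percentile(Q,97,0))
    k=(abs(C[...,0]-.45)<.05)&(abs(C[...,1]-.02)<.05)&(C[...,2]>.015)&(C[...,2]<.08);Q=C[k];print(nm,'cap',len(Q),np.percentile(Q,3,0),np.percentile(Q,97,0))
```

```text
hsv bench [ 97  49 120] tester [ 38   9 116] dock [ 15   9 113] [30 11 71] front [ 17  25 186] shadow [98 61 63]
testertop 2724 ((0.635257363319397, -0.25845688581466675), (0.18529987335205078, 0.16803956031799316), 84.04889678955078) 
 [[0.5419999957084656, -0.34200000762939453], [0.7089999914169312, -0.35899999737739563], [0.7279999852180481, -0.17499999701976776], [0.5609999895095825, -0.15800000727176666]]
front 206 ((0.4490121901035309, -0.24113239347934723), (0.17041075229644775, 0.014083991758525372), 84.0751953125) 
 [[0.43299999833106995, -0.32499998807907104], [0.44699999690055847, -0.3269999921321869], [0.4650000035762787, -0.15700000524520874], [0.45100000500679016, -0.15600000321865082]]
[ 0.448 -0.239  0.093] [0.08856961 0.09320709 0.09780869]
handle 100 ((0.41310450434684753, -0.23778536915779114), (0.09537582844495773, 0.02286815084517002), 88.83084106445312) 
 [[0.4009999930858612, -0.2849999964237213], [0.42399999499320984, -0.28600001335144043], [0.4259999990463257, -0.1899999976158142], [0.40299999713897705, -0.1899999976158142]]
[ 0.40809995 -0.23851982  0.072149
[... 414 characters left out ...]
999988079071, 0.21299999952316284], [0.550000011920929, 0.21199999749660492], [0.5509999990463257, 0.2919999957084656], [0.47200000286102295, 0.2939999997615814]]
captop 52 ((0.4472002685070038, 0.023609401658177376), (0.026781385764479637, 0.026636771857738495), 88.88796997070312) 
 [[0.4339999854564667, 0.009999999776482582], [0.46000000834465027, 0.009999999776482582], [0.460999995470047, 0.03700000047683716], [0.4339999854564667, 0.03700000047683716]]
top 175 [0.634 0.237 0.085] [0.617 0.211 0.058] [0.652 0.267 0.096]
top cap 90 [0.432 0.007 0.035] [0.464 0.037 0.059]
side 295 [0.639 0.25  0.083] [0.621 0.216 0.058] [0.654 0.272 0.093]
side cap 147 [0.434 0.013 0.017] [0.466 0.042 0.055]
```

Run:
```python
from h import *
np.set_printoptions(precision=4,suppress=True)
for tag,box in(('top0',(190,240,185,230)),('side0',(280,340,245,300))):
    f=load(tag); P=cloud(f); hsv=cv2.cvtColor(f['img'],cv2.COLOR_RGB2HSV); u0,u1,v0,v1=box
    m=((hsv[...,0]<85)|(hsv[...,1]<25)).astype(np.uint8)
    m&=(np.hypot(P[...,0]-.51,P[...,1]-.253)>.052).astype(np.uint8)
    k=np.zeros_like(m);k[v0:v1,u0:u1]=m[v0:v1,u0:u1]; n,l,s,c=cv2.connectedComponentsWithStats(k);k=(l==1+np.argmax(s[1:,4]))
    b=f['img'].copy();b[k]=b[k]//2+np.array([127,0,0],np.uint8)
    cv2.imwrite(f'pics/dock_{tag}.png',cv2.resize(b[v0:v1,u0:u1,::-1],None,fx=9,fy=9,interpolation=0))
    # plate pixels by height
    kk=k&(P[...,2]<.03); q=onplane(f,np.argwhere(kk)[:,::-1],.012)[:,:2].astype(np.float32); r=cv2.minAreaRect(q);print(tag,kk.sum(),r,'\n',cv2.boxPoints(r))
    # socket top rim
    # carrier top
    Q=P[k&(P[...,2]>.075)];r=cv2.minAreaRect(Q[:,:2].astype(np.float32));print('carrier',len(Q),r,Q.mean(0))
```

```text
top0 471 ((0.6355746388435364, 0.23971381783485413), (0.11002298444509506, 0.10589822381734848), 83.0723876953125) 
 [[0.5764 0.1915]
 [0.6815 0.1787]
 [0.6948 0.2879]
 [0.5896 0.3007]]
carrier 115 ((0.6348841190338135, 0.23998956382274628), (0.0580916702747345, 0.035137489438056946), 89.64844512939453) [0.6351 0.2399 0.0884]
side0 647 ((0.6308774948120117, 0.2260308861732483), (0.16080474853515625, 0.10743334889411926), 82.9610366821289) 
 [[0.5677 0.1528]
 [0.6743 0.1397]
 [0.694  0.2992]
 [0.5874 0.3124]]
carrier 177 ((0.6372488141059875, 0.2436451017856598), (0.06143748760223389, 0.03416150063276291), 78.7386245727539) [0.6365 0.2464 0.0858]
```

View pics/dock_top0.png

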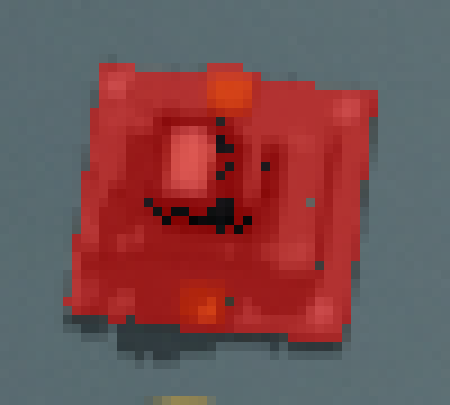

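View pics/dock_side0.png

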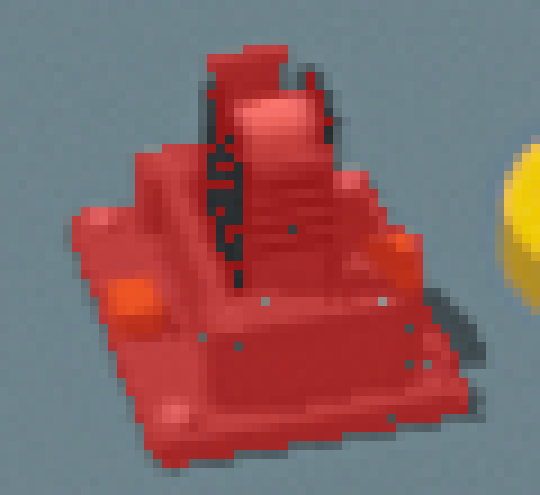

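Everything checks out so far: capacitor (0.448, 0.023), top at 0.055; tester yaw −0.104; dock (0.637, 0.240), yaw −0.122. Next is IK, then the pick.

```bash
cat >> h.py <<'E'
TY,DY=-0.104,-0.122
CAP=np.array([.448,.0235]); TX=np.array([np.cos(TY),np.sin(TY)])
BAY=np.array([.449,-.241])+.050*TX; HAN=np.array([.411,-.238]); DOCK=np.array([.637,.240])
def down(a,flip=False):
    y=np.array([-np.sin(a),np.cos(a),0])*(-1 if flip else 1); x=np.array([0,0,-1.]); 
    return cv2.Rodrigues(np.c_[x,y,np.cross(x,y)])[0].ravel()
np.set_printoptions(precision=4,suppress=True)
E
python3 - <<'E'
from h import *
for fl in(0,1):
  for n,p,z,a in(('cap',CAP,.022,TY),('cap hi',CAP,.2,TY),('bay',BAY,.045,TY),('han',HAN-.045*TX,.05,TY),('hanup',HAN-.045*TX,.2,TY),('dock',DOCK,.051,DY),('dockup',DOCK,.25,DY)):
    print(fl,n,p,kinematics.ik([*p,z],down(a,fl)))
E
```

```text
0 cap [0.448  0.0235] [-0.0353  0.9096 -0.194   2.2218  1.4456  0.154  -0.1327]
0 cap hi [0.448  0.0235] [ 0.3445  0.631  -0.7908  2.1027  0.7124  0.6965  0.5416]
0 bay [ 0.4987 -0.2462] [ 0.7129  0.9626 -0.5868  1.8897  0.9452  0.5951  0.9632]
0 han [ 0.3662 -0.2333] [ 0.5962  0.8464 -0.2185  2.26    1.2917  0.1696  0.629 ]
0 hanup [ 0.3662 -0.2333] [ 0.9923  0.6292 -0.8386  2.1404  0.7512  0.6961  1.1049]
0 dock [0.637 0.24 ] [-0.1     1.0778 -0.677   1.4835  0.8043  0.8727  0.3967]
0 dockup [0.637 0.24 ] [-0.0341  0.8714 -0.8604  1.3446  0.6654  1.2218  0.5102]
1 cap [0.448  0.0235] None
1 cap hi [0.448  0.0235] [-0.1946  0.536   0.0601  2.1288 -0.0666  0.4785 -1.7585]
1 bay [ 0.4987 -0.2462] [ 0.371   0.9008  0.0079  1.9082 -0.0189  0.3328 -1.281 ]
1 han [ 0.3662 -0.2333] [ 0.4892  0.8437 -0.0455  2.2657  0.8042  0.0472 -2.0195]
1 hanup [ 0.3662 -0.2333] [ 0.4732  0.5201 -0.0184  2.1652  0.0208  0.4565 -1.2363]
1 dock [0.637 0.24 ] [-0.5384  1.0114  0.2202  1.5111 -0.3095  0.6534 -1.8643]
1 dockup [0.637 0.24 ] [-0.4469  0.7552  0.0379  1.3713 -0.0306  1.0156 -2.0959]
```

```bash
python3 - <<'E'
from h import *
o=down(TY); claw.move_gripper(.085,20)
ctrl.reach([*CAP,.16],o); print(current_time_s(),current_tool_pos(),current_joint_pos())
ctrl.move_l([*CAP,.026],vel=.08)
print(current_time_s(),current_tool_pos(),current_wrist_force())
shot('side','s1')
claw.move_gripper(.02,20); print(current_width(),current_wrist_force())
ctrl.move_l([*CAP,.19],vel=.12); print(current_time_s(),current_width(),current_tool_pos(),current_wrist_force())
shot('side','s2')
E
python3 -c "
import cv2,numpy as np
a=np.hstack([cv2.imread(f'pics/s{i}.png')[30:330,200:450] for i in(1,2)]);cv2.imwrite('pics/s12.png',cv2.resize(a,None,fx=1.6,fy=1.6))"
```

```text
2.5917 [0.4483 0.0224 0.1599] [ 0.2891  0.6906 -0.7096  2.1434  0.8224  0.6033  0.4431]
4.4167 [0.448  0.0235 0.0261] [ 0.7071 -0.0697  0.6122]
0.034821562621851126 [ 0.141  -0.0872  0.2856]
6.8 0.03457170451177756 [0.4476 0.0234 0.1895] [ 0.3466  0.2249 -1.0218]
```

View pics/s12.png

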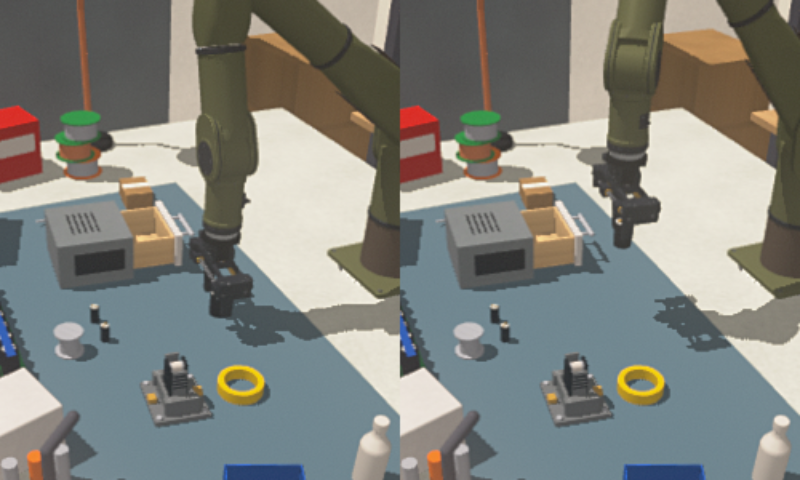

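The capacitor hangs upright from the fingers (right panel, about (622,235)), and the 34.6 mm width matches its diameter. Next I place it.

```bash
python3 - <<'E'
from h import *
o=down(TY)
ctrl.move_l([*BAY,.19],o,vel=.15); print(current_time_s(),current_tool_pos(),current_width())
ctrl.move_l([*BAY,.06],vel=.08); ctrl.wait(.2); f0=np.array(current_wrist_force()); print(f0)
for z in np.arange(.056,.044,-.002):
    ctrl.move_l([*BAY,z],vel=.03); f=np.array(current_wrist_force())
    print(z,current_tool_pos()[2],f-f0)
    if f[2]-f0[2]>1.5: break
shot('side','s3');shot('top','t3'); print(current_time_s())
E
python3 -c "
import cv2,numpy as np
a=cv2.imread('pics/s3.png')[100:260,200:400];b=cv2.imread('pics/t3.png')[160:320,280:400];cv2.imwrite('pics/st3.png',cv2.resize(np.hstack([a,b]),None,fx=2.5,fy=2.5))"
```

```text
8.8333 [ 0.4988 -0.2453  0.1901] 0.03421084048515904
[-0.2073 -0.3006 -1.1626]
0.056 0.055711875576111666 [-0.1934  0.7649  0.0321]
0.054 0.053863133696024273 [-0.3947  0.5541 -0.1699]
0.052 0.051867572575796876 [-0.1825 -0.329  -0.3149]
0.049999999999999996 0.04987438512031732 [-0.3261  0.4777  0.5707]
0.047999999999999994 0.048057752352036215 [1.2243 0.3048 1.844 ]
12.1917
```

View pics/st3.png

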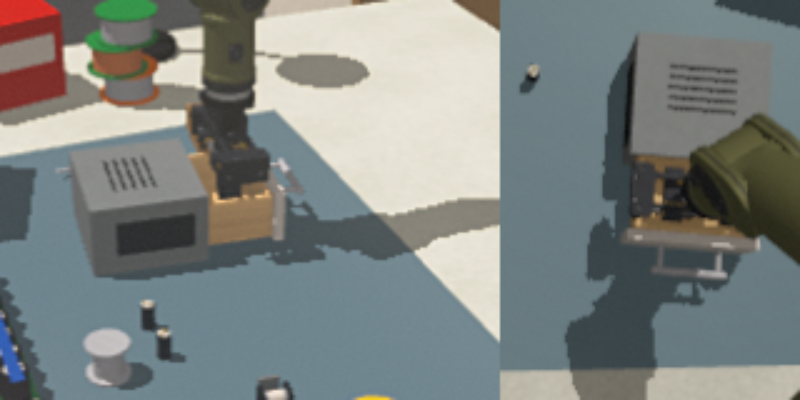

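The gripper sits inside the drawer opening, and contact came at z=0.048 against an expected 0.048. I'll release and retreat.

```bash
python3 - <<'E'
from h import *
claw.move_gripper(.06,20); ctrl.wait(.1)
ctrl.move_l([*BAY,.20],vel=.12)
q=HAN-.045*TX
ctrl.move_l([*q,.20],vel=.15); claw.move_gripper(.0,20)
shot('top','t4');shot('side','s4'); print(current_time_s(),current_width(),current_tool_pos())
E
python3 -c "
import cv2,numpy as np
a=cv2.imread('pics/s4.png')[100:260,200:400];b=cv2.imread('pics/t4.png')[160:320,280:400];cv2.imwrite('pics/st4.png',cv2.resize(np.hstack([a,b]),None,fx=2.5,fy=2.5))"
```

```text
16.3417 0.0002706548046772718 [ 0.3662 -0.2333  0.2   ]
```

View pics/st4.png

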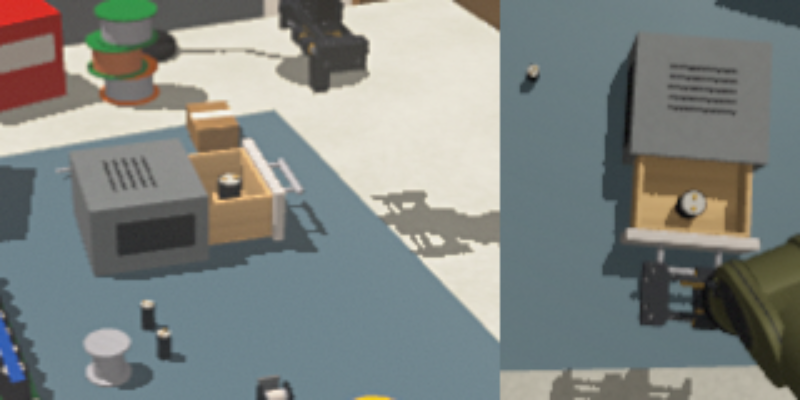

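The capacitor stands free in the drawer (top panel, about (690,205)). Next I push the handle.

```bash
python3 - <<'E'
from h import *
q=HAN-.045*TX
ctrl.move_l([*q,.05],vel=.12); ctrl.wait(.1); f0=np.array(current_wrist_force()); print(current_time_s(),f0)
s=-.045
while s<.125:
    s+=.01 if s<.055 else .004
    ctrl.move_l([*(HAN+s*TX),.05],vel=.05); f=(np.array(current_wrist_force())-f0); fx=f[:2]@TX
    print(round(s,3),round(fx,2),f[2].round(2),round(current_time_s(),2), np.round((np.array(current_tool_pos())[:2]-HAN)@TX,4))
    if fx<-12: break
shot('side','s5');shot('top','t5')
E
python3 -c "
import cv2,numpy as np
a=cv2.imread('pics/s5.png')[100:260,200:400];b=cv2.imread('pics/t5.png')[160:320,280:400];cv2.imwrite('pics/st5.png',cv2.resize(np.hstack([a,b]),None,fx=2.5,fy=2.5))"
```

```text
17.8417 [-0.3487 -0.0517  0.352 ]
-0.035 0.21 -0.42 18.19 -0.0349
-0.025 0.28 -0.71 18.54 -0.0253
-0.015 0.18 0.11 18.89 -0.0151
-0.005 0.84 -0.37 19.24 -0.0048
0.005 -0.01 -0.33 19.59 0.0055
0.015 -0.09 0.12 19.94 0.0158
0.025 0.86 0.0 20.29 0.0258
0.035 0.12 -0.61 20.64 0.0358
0.045 0.08 -0.62 20.99 0.0458
0.055 1.21 -0.08 21.34 0.0558
0.059 0.78 -1.6 21.59 0.0594
0.063 0.8 -1.08 21.84 0.0635
0.067 1.01 0.54 22.09 0.0676
0.071 -0.14 -0.36 22.34 0.0715
0.075 0.09 -0.11 22.59 0.0754
0.079 -6.55 5.23 22.84 0.0755
0.083 -13.67 10.78 23.09 0.0756
```

View pics/st5.png

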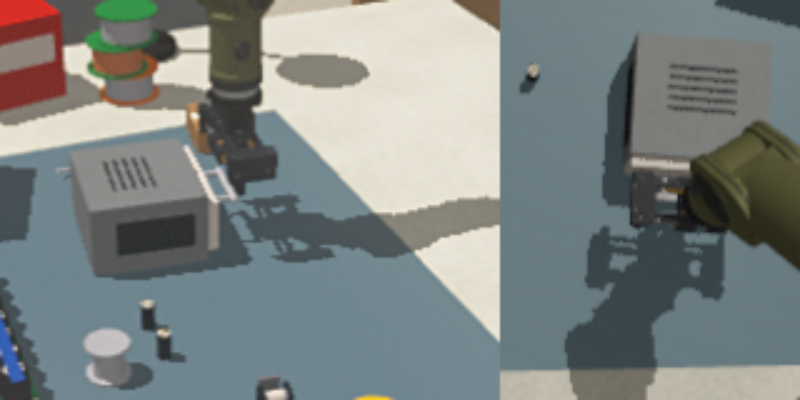

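The white front is against the box and a hard stop came at s=0.0755, so the drawer is shut. I'll back off, check, and go above the carrier.

```bash
python3 - <<'E'
from h import *
ctrl.move_l([*(HAN+.03*TX),.05],vel=.10); ctrl.move_l([*(HAN+.03*TX),.22],vel=.2)
claw.move_gripper(.088,20)
ctrl.reach([*DOCK,.25],down(DY)); print(current_time_s(),current_tool_pos(),current_joint_pos())
f=shot('top','t6');g=shot('side','s6')
P=cloud(f)
hsv=cv2.cvtColor(f['img'],cv2.COLOR_RGB2HSV)
m=(hsv[...,1]<40)&(hsv[...,2]>150)&(P[...,2]>.06);m[:, :325]=0;m[:,390:]=0;m[:220]=0;m[245:]=0
q=np.nanmedian(P[m],0);print('front',q,m.sum(),'travel',(q[:2]-[.448,-.239])@TX)
E
python3 -c "
import cv2,numpy as np
a=cv2.imread('pics/s6.png')[150:310,200:400];b=cv2.imread('pics/t6.png')[160:320,280:400];cv2.imwrite('pics/st6.png',cv2.resize(np.hstack([a,b]),None,fx=2.5,fy=2.5))"
```

```text
28.0833 [0.6376 0.2379 0.2498] [-0.0686  0.8454 -0.764   1.3472  0.595   1.1825  0.5601]
front [ 0.5396 -0.249   0.0911] 238 travel 0.09209640174065337
```

View pics/st6.png

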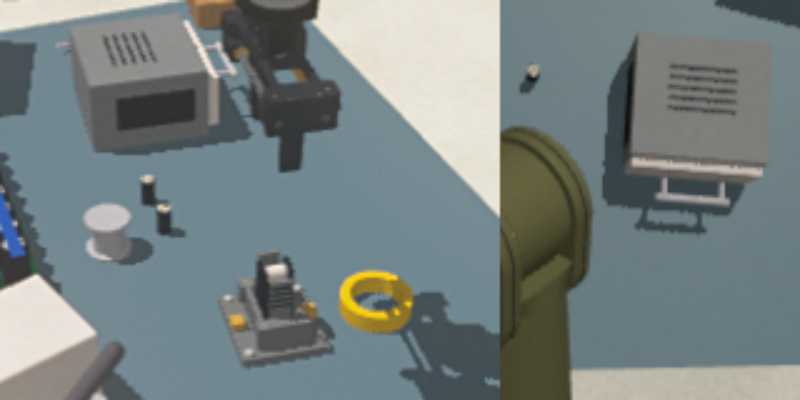

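```bash
python3 -c "
import cv2,numpy as np
a=cv2.imread('pics/s6.png')[150:215,220:300];b=cv2.imread('pics/t6.png')[210:250,322:397];
cv2.imwrite('pics/st7.png',np.vstack([cv2.resize(a,(500,406),interpolation=2),cv2.resize(b,(500,180),interpolation=2)]))"
```

```text
(no output)
```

View pics/st7.png

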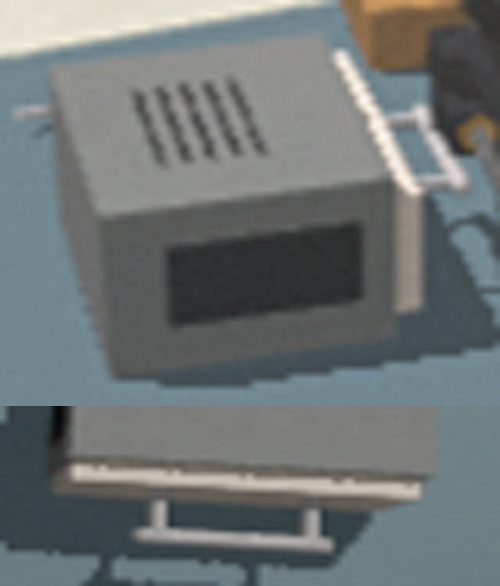

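There is no wood or gap between front and box, so the drawer is shut. Now the carrier.

```bash
python3 - <<'E'
from h import *
o=down(DY)
ctrl.move_l([*DOCK,.11],o,vel=.12); ctrl.wait(.1); f0=np.array(current_wrist_force())
ctrl.move_l([*DOCK,.052],vel=.05); print(current_time_s(),current_tool_pos(),np.array(current_wrist_force())-f0)
claw.move_gripper(.03,30); ctrl.wait(.2); print(current_width(),np.array(current_wrist_force())-f0, current_tool_pos())
shot('side','s8'); print(current_time_s())
E
python3 -c "
import cv2,numpy as np
a=cv2.imread('pics/s8.png')[180:310,230:400];cv2.imwrite('pics/st8.png',cv2.resize(a,None,fx=4,fy=4,interpolation=2))"
```

```text
30.9083 [0.6372 0.2402 0.0524] [-0.0057 -0.3355  0.0486]
0.04084230769741832 [-0.9741 -0.7976  6.9   ] [0.6372 0.2404 0.0527]
31.9417
```

View pics/st8.png

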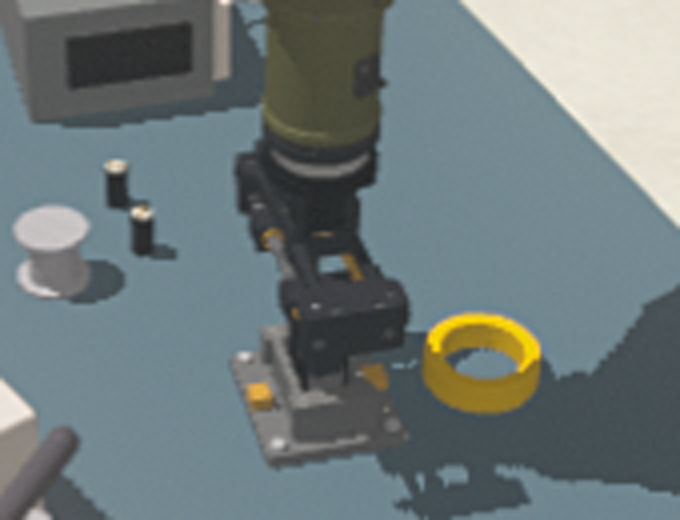

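The width is 40.8 mm where 44 was expected, so I'll lift a little with force checks before committing.

```bash
python3 - <<'E'
from h import *
for z in(.056,.060,.066,.074,.084):
    ctrl.move_l([*DOCK,z],vel=.04); print(z,current_width(),current_wrist_force(),current_tool_pos(),current_time_s())
    if abs(current_wrist_force()[2])>20: print('STOP');break
shot('side','s9')
E
python3 -c "
import cv2,numpy as np
a=cv2.imread('pics/s9.png')[180:310,230:400];cv2.imwrite('pics/st9.png',cv2.resize(a,None,fx=4,fy=4,interpolation=2))"
```

```text
0.056 0.04137412081993943 [ 0.302   0.1014 -2.0043] [0.6369 0.2396 0.0557] 32.1917
0.06 0.040632078043177186 [ 0.5237 -0.1188 -2.365 ] [0.6371 0.24   0.0601] 32.4417
0.066 0.04093218257657788 [ 0.4687 -0.4313 -1.7649] [0.6373 0.2402 0.0665] 32.7417
0.074 0.040312974763290155 [ 0.1914  0.0083 -2.0991] [0.6373 0.2402 0.0745] 33.0917
0.084 0.04073373160478954 [ 0.5316 -0.1927 -1.8698] [0.6372 0.2402 0.0844] 33.4917
```

View pics/st9.png

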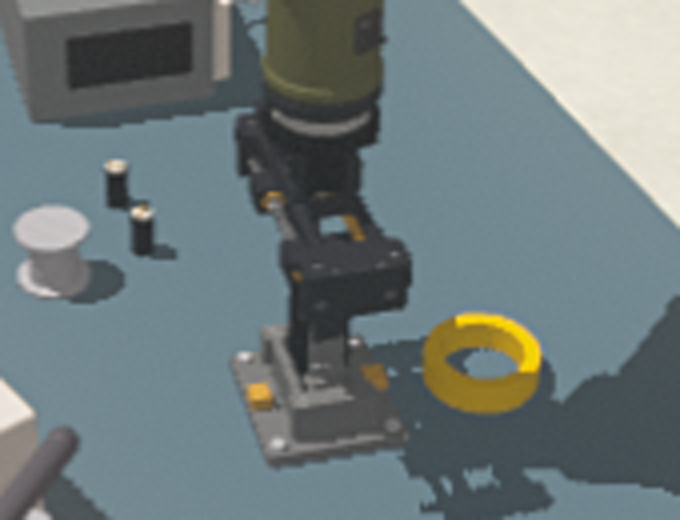

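The downward load is about 2 N, close to the carrier's weight, and the block is rising out of the socket. I'll finish the lift.

```bash
python3 - <<'E'
from h import *
ctrl.move_l([*DOCK,.174],vel=.08); ctrl.wait(.5)
print(current_width(),current_wrist_force(),current_tool_pos(),current_time_s(),np.abs(current_joint_velocities()).max())
g=shot('side','s10');f=shot('top','t10')
C=cloud(g); k=(abs(C[...,0]-.637)<.06)&(abs(C[...,1]-.24)<.06)&(C[...,2]>.06)&(C[...,2]<.18); Q=C[k]; print('lowest hanging',np.percentile(Q[:,2],[1,3,5,10]))
h=load('top0');T=cloud(f)
E
python3 -c "
import cv2,numpy as np
a=cv2.imread('pics/s10.png')[150:310,220:400];cv2.imwrite('pics/st10.png',cv2.resize(a,None,fx=3.7,fy=3.7,interpolation=2))"
```

```text
0.040532936629720906 [-0.1662 -0.2772 -2.2078] [0.637 0.24  0.174] 35.3167 0.0021578654666354734
lowest hanging [0.1347 0.1374 0.139  0.1416]
```

View pics/st10.png

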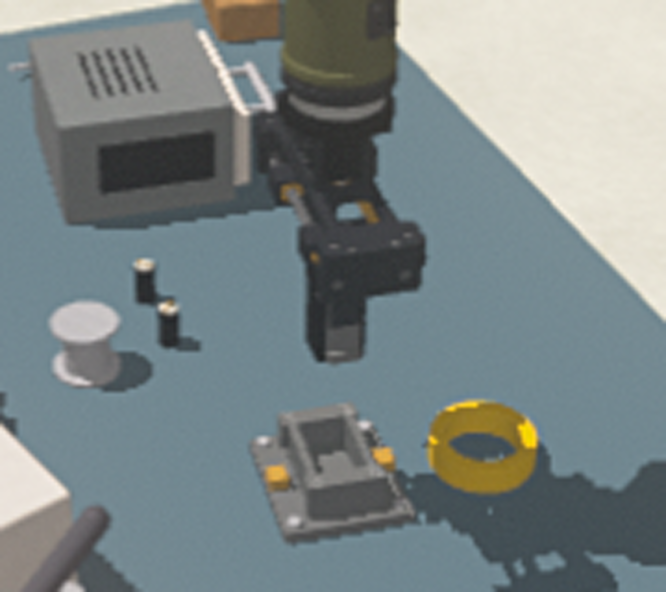

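View pics/t10.png

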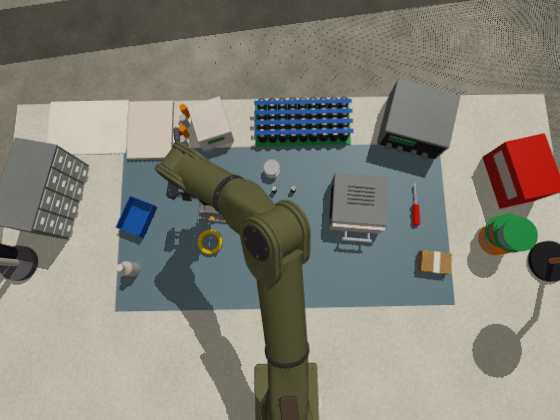

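The socket is empty and the carrier hangs upright in the fingers. Its lowest point is near z 0.134, which puts its centre at about 0.172. The drawer is still shut and the bystanders are where they were, so I'm handing in.

Run:
```python
from h import *
print(current_width(),current_wrist_force(),current_time_s()); ticket.job_done()
```

```text
0.04088463707338188 [ 0.7769 -0.275  -1.8498] 35.4167
the job is handed in; nothing more can be done
```

I finished all the steps and handed the job in at 35.4 s; no verdict is reported, so what follows rests on my own checks.

**What I did:** I stood the capacitor in the open drawer and released it, then pushed the drawer shut by its handle. I squeezed the fuse carrier's catches with a 30 N grip, lifted it straight up about 12 cm and held it there.

**Last checks:**
- **Drawer:** it came to a hard stop at about 13 N of push, and neither camera showed a gap between front and box. My depth estimate put the front about 4 mm from flush, roughly its own noise. The capacitor was last seen standing in the drawer before it closed.
- **Carrier:** the socket is empty and the carrier hangs upright and still. The downward load is about 2 N, near its weight, and its centre is about 0.172 m above the bench.
- **Bystanders:** none had visibly moved in the last pictures; I checked by eye, not by measurement.

**Disagreement:** the gripper reads 40.7 mm on the carrier, while the paddles should be 44 mm apart when fully squeezed. I did not find out why. The carrier came out without resistance, so both hooks had let go.

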